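Tip the drilled instrument block onto the docking plate

TASK

The blue and the green instrument block each stand on end in front of the low steel plate, drilled face toward the robot. Without picking it up, slide the blue block away from the robot until it stands against the plate's front edge, then push it high up so that it tips over that edge and lies flat on the plate, square to it, holes facing up, its foot end still at the front edge. Leave the green block standing where it is, and finish clear of everything.

Things in the scene. Friction and masses are not known exactly. Their poses are not given: they have to be found in the camera images.
- blue_block_centre (a point): Centre of the blue block (aluminium face with 3 x 4 dark holes). Standing: 100 mm high (z), 80 mm wide (y), 60 mm deep (x), centre 50 mm up. x axis: from the drilled face (toward the robot) to the plain back (toward the plate); z up. Once tipped, z points along the plate's x, and x straight down.
- blue_block: The same block; origin at the centre of its foot. 0.3 to 0.65 kg, slippery (friction about 0.15): pushed at up to 85 mm height it slides upright until its foot is stopped. Then, pushed on at 75 to 90 mm height, it leans, and after about 40 to 50 mm more it falls flat by itself; its upper side is then 67 mm above the worktop, so fingers 75 mm up or more stay clear of it.
- green_block_centre (a point): Centre of the green block, same size and make. It stands beside the blue one, left or right, 136 mm centre to centre along the plate's edge, at least 45 mm free between them. Must stay.
- plate_edge (a point): Middle of the upper front edge of the fixed steel plate; dark grippy rubber covers its top and front edge. 250 mm long (y), 120 mm deep (x), 7 mm high, this point at the top. x: level, from the front edge back over the plate, away from the robot; y along the edge; z up. The edge is a step that stops a block's foot; the blocks start 20 to 45 mm short of it.
Mind the look-alikes: they are no part of the job. There is more than one size of the blue_block; the job needs the larger.

How it is judged:
By the outcome, as a careful person would: the job done as asked, in the order asked, and still so for the second after the job is handed in, with the robot touching nothing.
It also fails if it takes over 32 s, if anything falls off the work surface, if the arm or the gripper's body presses on something with over 40 N, if the wrist force passes 120 N, or if a joint passes its speed limit or range.

ROBOT

A 6-joint arm with a two-finger parallel gripper is mounted at the origin on a cart in front of the work surface, level with it; the furniture and walls round the work are solid. World frame = base frame: x ahead of the robot, y to its left, z up, the work surface at z = 0. Lengths are in m, angles in rad, forces in N, time in s.
With the tool pointing down it reaches from about 0.3 to 0.775 m from the base axis. Payload 14.6 kg.
Tool frame: the origin (TCP) lies on the mounting face of the last link; the fingertips stand 173 mm ahead of it and the grasp point (between the pads) lies 155 mm ahead of it; z points along the fingers, y is the line along which they close (so a half turn about z gives the same grasp; the last joint's range is limited). The gripper opens to 85 mm and grips with 20 to 120 N. Pads are 22 mm wide; open, the fingers measure 114 mm over their backs; the gripper's body (76 mm by 85 mm) begins 54 mm behind the grasp point. The pads swing forward as they close: fully open they stand 13 mm farther back than shut.
Start: joints at [-1.168, 0.3, 1.521, -0, 1.321, -0.067], TCP at [0.249, -0.49, 0.405] pointing down, gripper open.
Joint ranges: [-3.03, 3.03], [-0.79, 2.21], [0.23, 2.52], [-1.04, 4.18], [0, 3.07], [-2.55, 2.55]. Speed limits (rad/s): [2.22, 2.22, 2.57, 3.14, 3.14, 3.14].

INTERFACE

Orientations are given as a unit quaternion [w, x, y, z].
In Python, from cell import r, eyes, search_frame, cut_out gives the robot as it stands.
- The arm moves only by the shell command python3 -m pendant 'ROWS' [FORCE]. ROWS is JSON, a list that holds one entry, the list of rows, each a list of 5 numbers: the opening, from 0 (shut) to 1 (fully open), then the shift along the world's x, y, z in m, then the turn about the world's z in rad. In form: [[[claw, tx, ty, tz, twist], ...]]. A call has 1 to 5 rows; each row is the pose to reach, as a shift and turn from the pose commanded when the call began; what a row does not reach only later rows make up. A row lasts 1/8 s, in which the tool goes at most 62.5 mm and 10.7 degrees, less where a joint would pass 70% of its speed; a pose out of reach is approached as far as the arm can. A call with a gripper value outside its range is refused whole. The fingers move at their own pace and stop on an object; FORCE is the grip in N (left out, the last holds). Time passes only in rows, so rows that repeat a pose let the fingers close. It gives the time, the measured TCP pose, the force, the opening and the grip force at its end, in the units of the state.
- r.observe(): the state, without advancing time (a new reading comes with each control period).
- eyes.read_camera(name): name is "side" or "top" or "wrist"; returns a dict with "pixels" (400x640x3 uint8, red, green, blue), "fov_y" (degrees; the focal length in pixels is half the picture's height over the tangent of half this angle, whatever the lens; pixels are square), "cx", "cy" (the principal point, pixels), "dist" ([k1, k2, p1, p2, k3] as OpenCV has them; the pictures are not rectified), "rvec" (rotation vector, rad) and "tvec" (3), from world to camera coordinates, as OpenCV has them; the wrist camera has in their place "T_tool_cam" (4x4, takes a point from camera to tool coordinates, whose origin is the TCP and whose axes are the flange's). Camera axes: x right, y down, z forward; pixel columns grow to the right and rows downward; lengths in m; the calibration is good to about 2 mm. A picture is of the moment at which its call begins: read the wrist's pose just before it. There is no depth.
- r.hand_in(): hands the job in; it is judged then, once.
Trained networks look in a picture, given as the dict that the camera call returned (one of the last four; its "shot" number tells which), for a name from the list of things; names that differ only in an ending like _2 or _b are one class to them, and where a whole thing is asked for, a point or a joint stands for the part that bears it (a point fixed in the world has none). Each returns a list of dicts, best first, with "p" (0 to 1); they miss things now and then, are a little off and sometimes report something else, mostly with a low value. They report only what shows in the picture. A call takes as long as a camera call. They do not tell look-alikes from the thing itself.
- search_frame(picture, query): "centre" ([column, row] in pixels, amid what is visible of it).
- cut_out(picture, query): "mask" (400x640 bool, what is visible of it) and "centre" ([column, row] in pixels, amid what is visible of it).
The state is a dict: "t": time; "q": joint angles; "joint_velocities": joint speeds; "effort": joint torques, N m; "ee_pos": TCP position; "tcp_rot": TCP orientation; "force": force on the tool from outside, world axes, zero at the start; "torque": the same for the moment, N m; "finger_gap": finger opening in m; "grasp_force": force on a finger pad.
Only numpy, scipy, OpenCV 4.12 (cv2) and the standard library are available. Lean on these libraries where they do the work, as an engineer would, in place of code of your own. Each camera call takes 0.05 s, during which the arm holds its last target. There are 200 camera calls.

## Working session

There is one attempt and no reset: what is moved stays moved. The work goes in short steps, Python scripts to look and compute and a shell command to move; the robot and the scene stay as the last step left them, time stands still between calls to the robot, and variables do not carry over. Pictures are saved under pics/ and viewed, at most 14 in all, crops included, and the job is handed in when it is done.

```bash
mkdir -p pics; cat > h.py <<'E'
import numpy as np, cv2
from cell import r, eyes, search_frame, cut_out
def K(p):
    f=200/np.tan(np.radians(p["fov_y"])/2)
    return np.array([[f,0,p["cx"]],[0,f,p["cy"]],[0,0,1]]),np.array(p["dist"],float)
def Rt(p): return cv2.Rodrigues(np.array(p["rvec"],float))[0],np.array(p["tvec"],float)
def ray(p,px):
    k,d=K(p);R,t=Rt(p)
    n=cv2.undistortPoints(np.array([[px]],float),k,d)[0,0]
    return -R.T@t, R.T@np.array([n[0],n[1],1])
def atz(p,px,z):
    o,v=ray(p,px); return o+v*(z-o[2])/v[2]
def proj(p,X):
    k,d=K(p); return cv2.projectPoints(np.array(X,float).reshape(-1,3),np.array(p["rvec"],float),np.array(p["tvec"],float),k,d)[0].reshape(-1,2)
def tri(p1,a,p2,b):
    o1,v1=ray(p1,a);o2,v2=ray(p2,b)
    s=np.linalg.lstsq(np.c_[v1,-v2],o2-o1,rcond=None)[0]
    A=o1+v1*s[0];B=o2+v2*s[1]; return (A+B)/2,np.linalg.norm(A-B)
def save(p,n): cv2.imwrite("pics/"+n,p["pixels"][:,:,::-1])
E
python3 - <<'E'
from h import *
s=r.observe();print(s["t"],s["ee_pos"],s["tcp_rot"],s["finger_gap"])
for c in("top","side"):
    p=eyes.read_camera(c);save(p,c+"0.png")
    R,t=Rt(p);print(c,-R.T@t,p["fov_y"])
    for q in("blue_block","green_block","blue_block_centre","green_block_centre","plate_edge"):
        print(q,[(np.round(d["centre"]).tolist(),round(d["p"],2)) for d in search_frame(p,q)])
E
```

```text
0.0 [ 0.24896259 -0.49038488  0.40411526] [-5.86358133e-04  9.72541497e-01  2.32728775e-01 -1.02676333e-04] 0.08568754986313508
top [ 0.34656448 -0.04573313  0.92119707] 49.73251821191491
blue_block [([228.0, 236.0], 0.95), ([291.0, 206.0], 0.8)]Traceback (most recent call last):
  File "<stdin>", line 7, in <module>
ValueError: it knows: blue_block, blue_block_centre, green_block_centre, plate_edge
```

```bash
python3 - <<'E'
from h import *
for c in("top","side"):
    p=eyes.read_camera(c);save(p,c+"0.png")
    R,t=Rt(p);print(c,-R.T@t,p["fov_y"])
    for q in("blue_block","blue_block_centre","green_block_centre","plate_edge"):
        print(q,[(np.round(d["centre"]).tolist(),round(d["p"],2)) for d in search_frame(p,q)])
E
```

```text
top [ 0.34656448 -0.04573313  0.92119707] 49.73251821191491
blue_block [([291.0, 207.0], 0.9), ([227.0, 234.0], 0.84)]
blue_block_centre [([231.0, 235.0], 0.81), ([289.0, 206.0], 0.6)]
green_block_centre [([359.0, 202.0], 0.59)]
plate_edge [([319.0, 156.0], 0.83)]
side [ 0.52879625 -0.87584717  0.35983315] 46.1491536056793
blue_block [([301.0, 172.0], 0.97), ([270.0, 176.0], 0.8)]
blue_block_centre [([300.0, 169.0], 0.82), ([275.0, 176.0], 0.71)]
green_block_centre [([301.0, 217.0], 0.83)]
plate_edge [([361.0, 223.0], 0.71)]
```

View pics/top0.png

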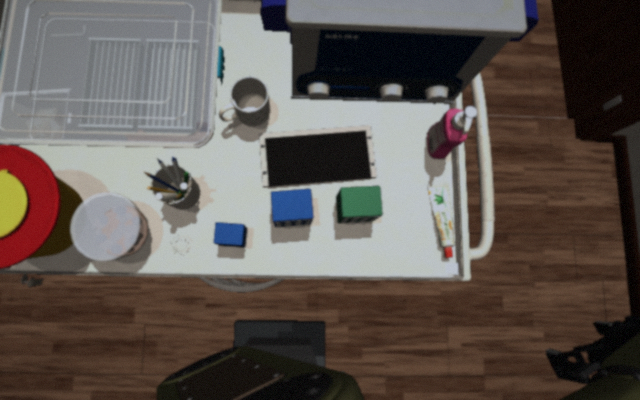

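View pics/side0.png

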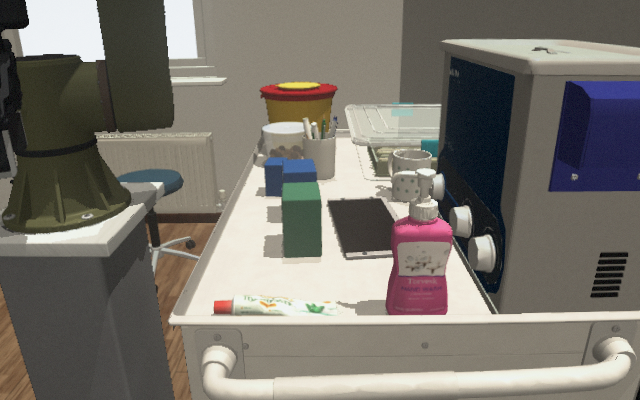

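The larger blue block at top (292,207) fits: it stands in front of the plate's front edge, beside the green block at (359,203). The one at (230,235) is smaller and off to the side, so it is the look-alike. I'll confirm this in a crop and measure.

```bash
python3 - <<'E'
from h import *
p=eyes.read_camera("top"); im=p["pixels"][:,:,::-1].copy()
c=im[115:260,200:400]; cv2.imwrite("pics/crop0.png",cv2.resize(c,(800,580),interpolation=cv2.INTER_CUBIC))
s=eyes.read_camera("side")
ms={}
for n,pp in(("top",p),("side",s)):
  for q in("blue_block","plate_edge","green_block_centre"):
    for d in cut_out(pp,q):
        m=d["mask"]; ys,xs=np.nonzero(m); print(n,q,round(d["p"],2),m.sum(),xs.min(),xs.max(),ys.min(),ys.max(),np.round(d["centre"]))
g=im.max(2); box=np.zeros_like(g); box[125:190,255:380]=1
dark=((g<60)&(box>0)).astype(np.uint8)
n,l,st,_=cv2.connectedComponentsWithStats(dark); i=1+st[1:,4].argmax()
pts=np.argwhere(l==i)[:,::-1].astype(np.float32)
W=np.array([atz(p,q,0.007)[:2] for q in pts],np.float32)
rc=cv2.minAreaRect(W);print("plate",rc,cv2.boxPoints(rc))
print("tri big",tri(p,[291,207],s,[301,172]))
E
```

```text
top blue_block 0.72 756 214 247 222 247 [230. 233.]
top blue_block 0.59 1489 271 314 189 226 [290. 204.]
top plate_edge 0.68 6105 259 376 125 187 [316. 154.]
top green_block_centre 0.86 1588 336 383 186 222 [358. 204.]
side blue_block 0.87 800 282 316 158 182 [299. 171.]
side blue_block 0.6 642 264 283 157 195 [272. 175.]
side plate_edge 0.8 3591 327 398 195 260 [364. 225.]
side plate_edge 0.73 796 282 317 158 182 [300. 172.]
side green_block_centre 0.71 2881 281 321 182 257 [302. 220.]
plate ((0.6007483005523682, -0.09489672631025314), (0.10749083012342453, 0.2207464575767517), 6.242949962615967) [[ 0.53531915  0.00897744]
 [ 0.5593241  -0.21045993]
 [ 0.66617745 -0.1987709 ]
 [ 0.6421725   0.02066648]]
tri big (array([ 0.48244337, -0.03939308,  0.08450028]), np.float64(0.007214075569210546))
```

View pics/crop0.png

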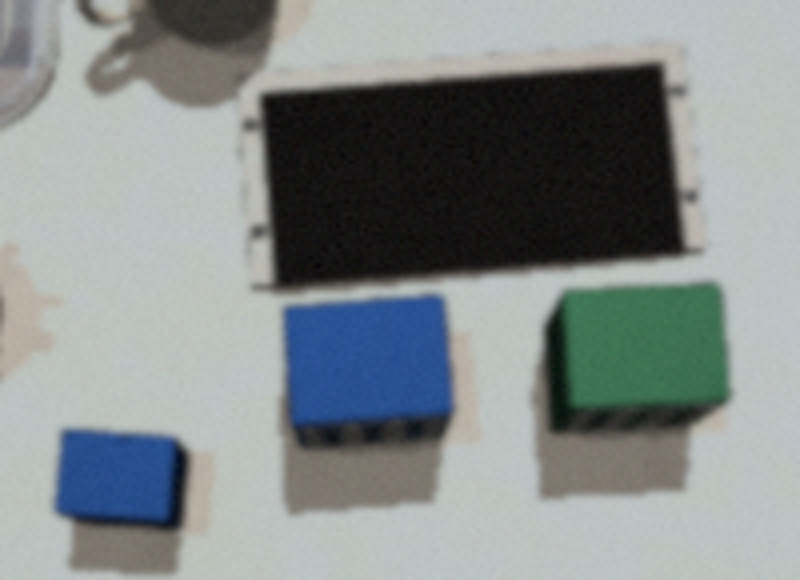

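The crop confirms it. The large blue block's top face runs from about (272,192) to (313,221), with holes on the near side. The plate, including its light rim, has its front edge from (263,187) to (376,177). Next I'll get world poses.

```bash
python3 - <<'E'
from h import *
p=eyes.read_camera("top"); im=p["pixels"].astype(int)
u=lambda a:[a[0]/4+200-.375,a[1]/4+115-.375]
for q in [(253,290),(703,250),(685,42),(243,72)]: print("plate",np.round(atz(p,u(q),.007),4))
R,G,B=im[...,0],im[...,1],im[...,2]
def rect(m,z):
    n,l,st,_=cv2.connectedComponentsWithStats(m.astype(np.uint8)); i=1+st[1:,4].argmax()
    c=max(cv2.findContours((l==i).astype(np.uint8),0,1)[0],key=len)[:,0]
    W=np.array([atz(p,q,z)[:2] for q in np.argwhere(l==i)[:,::-1]],np.float32)
    return cv2.minAreaRect(W),W.mean(0)
x=np.zeros(R.shape,bool);x[180:235,262:322]=1
print("blue",rect(x&(B>110)&(B-R>60),.1))
x[:]=0;x[180:235,328:390]=1
print("green",rect(x&(G>80)&(G-R>35),.1))
x[:]=0;x[215:255,205:255]=1
print("small",rect(x&(B>110)&(B-R>60),.07))
print(r.observe()["t"])
w=eyes.read_camera("wrist");print(w["T_tool_cam"])
E
```

```text
plate [0.5331 0.0223 0.007 ]
plate [ 0.5612 -0.2221  0.007 ]
plate [ 0.6803 -0.2133  0.007 ]
plate [0.6554 0.032  0.007 ]
blue (((0.48140403628349304, -0.04062142223119736), (0.05655617639422417, 0.07596446573734283), 5.558024883270264), array([ 0.48128974, -0.04083797], dtype=float32))
green (((0.4910105764865875, -0.17528003454208374), (0.05647606402635574, 0.0764894038438797), 3.557948350906372), array([ 0.4909621 , -0.17496817], dtype=float32))
small (((0.42639052867889404, 0.0822405144572258), (0.0532267801463604, 0.039811182767152786), 87.7723159790039), array([0.42643306, 0.08227468], dtype=float32))
1.05
[[ 2.23955778e-04 -9.53972476e-01 -2.99894088e-01  7.69721419e-02]
 [ 9.99999957e-01  1.57394105e-04  2.46107301e-04  5.22550753e-04]
 [-1.87578030e-04 -2.99894130e-01  9.53972471e-01  3.21844805e-02]
 [ 0.00000000e+00  0.00000000e+00  0.00000000e+00  1.00000000e+00]]
```

Poses measured:
- Plate: front-edge middle about (0.547,-0.100), yaw about 6.2°. Its size reads 246 x 122 mm, which fits.
- Blue block: (0.481,-0.041), yaw about 5.6°, 29 mm short of the edge.
- Green block: 135 mm away along the edge, which fits.

I'll set the tool to yaw 6.2° and approach 150 mm before the edge, in line with the blue block.

```bash
python3 -m pendant '[[[0.4,0.017,0.053,0,-0.07],[0.4,0.034,0.106,0,-0.14],[0.4,0.051,0.159,0,-0.21],[0.4,0.068,0.212,0,-0.29],[0.4,0.085,0.264,0,-0.361]]]'; python3 -m pendant '[[[0.4,0.019,0.058,0,0],[0.4,0.038,0.117,0,0],[0.4,0.057,0.176,0,0],[0.4,0.057,0.176,0,0],[0.4,0.057,0.176,-0.05,0]]]'
python3 - <<'E'
from h import *
s=r.observe();print(s["t"],s["ee_pos"],s["tcp_rot"],s["finger_gap"],s["force"])
E
```

```text
t: 1.72
ee_pos: [0.3341, -0.2247, 0.4049]
tcp_rot: [0.0, 0.999, 0.053, 0.0]
force: [0.5, -0.8, 0.2]
finger_gap: 0.0342
grasp_force: 0.0
t: 2.35
ee_pos: [0.3915, -0.0502, 0.3564]
tcp_rot: [0.001, 0.998, 0.055, 0.003]
force: [1.1, 0.3, -1.2]
finger_gap: 0.0341
grasp_force: 0.0
2.35 [ 0.39154813 -0.05020772  0.35635096] [9.77530525e-04 9.98467241e-01 5.52490639e-02 3.12320785e-03] 0.03407039083870357 [ 1.09098168  0.29413242 -1.18365865]
```

```bash
python3 -m pendant '[[[0.4,0,0,-0.05,0],[0.4,0,0,-0.10,0],[0.4,0,0,-0.10,0]]]'
python3 - <<'E'
from h import *
from scipy.spatial.transform import Rotation as Ro
s=r.observe();print(s["t"],s["ee_pos"],s["tcp_rot"])
w=eyes.read_camera("wrist");sd=eyes.read_camera("side")
q=s["tcp_rot"];T=np.eye(4);T[:3,:3]=Ro.from_quat([q[1],q[2],q[3],q[0]]).as_matrix();T[:3,3]=s["ee_pos"]
C=np.linalg.inv(T@np.array(w["T_tool_cam"])); w["rvec"]=cv2.Rodrigues(C[:3,:3])[0].ravel();w["tvec"]=C[:3,3]
for n,pp in(("wrist",w),("side",sd)):
    tip=(T@np.array([[0,0,d,1] for d in(.155,.16,.166,.173)]).T).T[:,:3]
    print(n,np.round(proj(pp,tip)).tolist())
a=w["pixels"];b=cv2.resize(sd["pixels"][130:250,190:350],(640,480),interpolation=cv2.INTER_CUBIC)
save({"pixels":a},"w1.png");save({"pixels":b},"s1.png")
E
```

```text
t: 2.72
ee_pos: [0.3903, -0.0509, 0.2527]
tcp_rot: [-0.001, 0.999, 0.054, -0.003]
force: [-0.1, -0.8, 0.5]
finger_gap: 0.034
grasp_force: 0.0
2.725 [ 0.3902636  -0.05094205  0.25274174] [-8.01695474e-04  9.98542316e-01  5.38878468e-02 -2.94953927e-03]
wrist [[320.0, 271.0], [320.0, 266.0], [320.0, 260.0], [320.0, 253.0]]
side [[248.0, 168.0], [249.0, 171.0], [249.0, 174.0], [249.0, 177.0]]
```

View pics/w1.png

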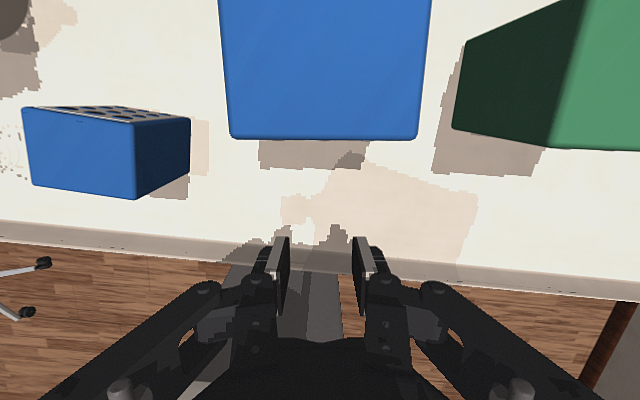

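View pics/s1.png

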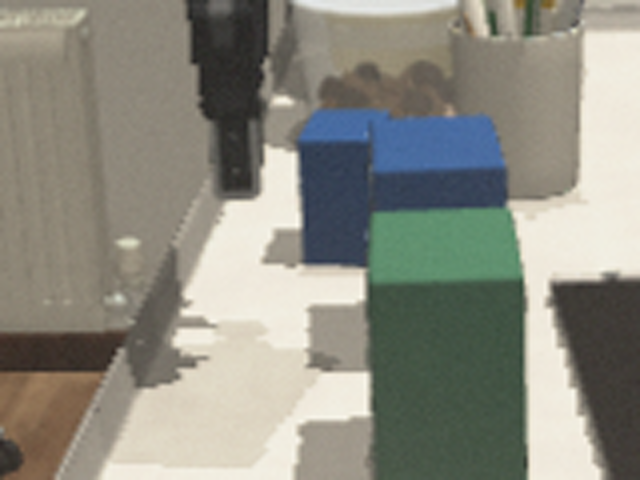

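The tips are about 80 mm up, and the side view agrees with this: tip at (249,179), against 177 predicted. In the wrist view the block's front edge, (232,140) to (417,139), is square to the tool and centred within 2 mm. I'll advance to contact, about 50 mm, then slide about 29 mm slowly.

```bash
python3 -m pendant '[[[0.4,0.015,0.0016,0,0],[0.4,0.030,0.0032,0,0],[0.4,0.0398,0.0043,0,0],[0.4,0.0457,0.005,0,0],[0.4,0.0517,0.0056,0,0]]]'; python3 -m pendant '[[[0.4,0.005,0.0005,0,0],[0.4,0.010,0.0011,0,0],[0.4,0.014,0.0015,0,0],[0.4,0.018,0.0019,0,0],[0.4,0.021,0.0023,0,0]]]'
python3 - <<'E'
from h import *
p=eyes.read_camera("top"); im=p["pixels"].astype(int)
s=r.observe();print(s["t"],s["ee_pos"],s["force"])
save({"pixels":cv2.resize(p["pixels"][115:260,200:400],(800,580),interpolation=cv2.INTER_CUBIC)},"t2.png")
E
```

```text
t: 3.45
ee_pos: [0.443, -0.0448, 0.2549]
tcp_rot: [0.0, 0.999, 0.054, -0.0]
force: [-2.3, 1.1, 0.4]
finger_gap: 0.0341
grasp_force: 0.9
t: 4.08
ee_pos: [0.4639, -0.0425, 0.2547]
tcp_rot: [-0.0, 0.999, 0.054, -0.0]
force: [-1.8, -0.4, 0.9]
finger_gap: 0.0342
grasp_force: 0.9
4.125 [ 0.46412368 -0.04246402  0.25468829] [-1.18544367  0.25325974 -0.63946304]
```

View pics/t2.png

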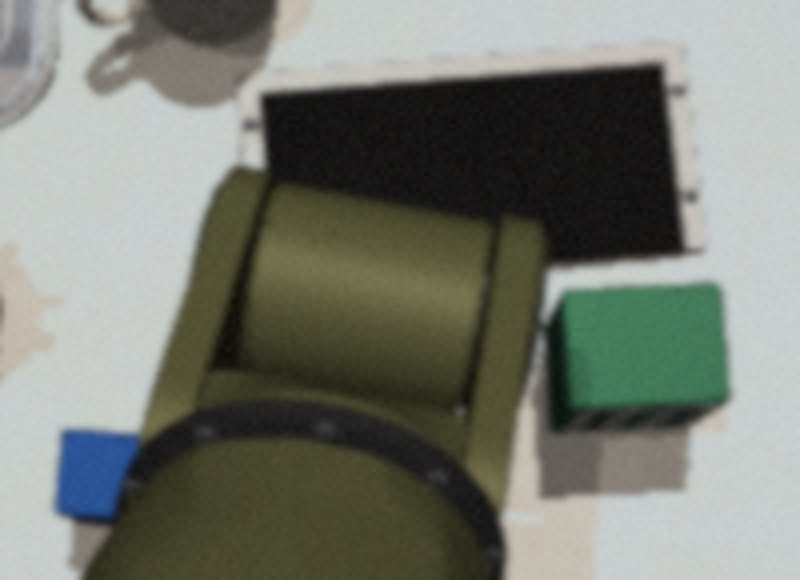

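The arm hides the blue block in the top view; the green block at (359,203) is unmoved. I'll creep on about 5 mm to the edge, checking with the wrist camera.

```bash
cat > wb.py <<'E'
from h import *
from scipy.spatial.transform import Rotation as Ro
def wrist():
    s=r.observe();w=eyes.read_camera("wrist")
    q=s["tcp_rot"];T=np.eye(4);T[:3,:3]=Ro.from_quat([q[1],q[2],q[3],q[0]]).as_matrix();T[:3,3]=s["ee_pos"]
    C=np.linalg.inv(T@np.array(w["T_tool_cam"])); w["rvec"]=cv2.Rodrigues(C[:3,:3])[0].ravel();w["tvec"]=C[:3,3]
    return s,w
def side():
    p=eyes.read_camera("side");im=p["pixels"].astype(int);m=(im[...,2]-im[...,0]>40);m[:150]=0;m[190:]=0;m[:,:280]=0;m[:,340:]=0
    y,x=np.nonzero(m);return p,(x.min(),x.max(),y.min(),y.max(),m.sum())
E
M() { python3 - <<'E'
from wb import *
s,w=wrist();print(s["t"],s["ee_pos"],np.round(s["force"],1),side()[1])
im=w["pixels"].astype(int);m=((im[...,2]-im[...,0]>60))
m[:,:120]=0;n,l,st,_=cv2.connectedComponentsWithStats(m.astype(np.uint8));print(st[1+st[1:,4].argmax()])
E
}
M; python3 -m pendant '[[[0.4,0.002,0.0002,0,0],[0.4,0.004,0.0004,0,0]]]' >/dev/null; M;python3 -m pendant '[[[0.4,0.0015,0.0002,0,0],[0.4,0.003,0.0003,0,0],[0.4,0.003,0.0003,0,0]]]'>/dev/null; M
python3 - <<'E'
from wb import *
s,w=wrist();save(w,"w3.png")
N=np.array([.9941,.108,0]);T=np.array([-.108,.9941,0]);E=np.array([.547,-.0999,.007])
print(proj(w,[E+t*T for t in(.125,.1,.066,.03,-.03)]).round(0).tolist())
E
```

```text
4.125 [ 0.46412368 -0.04246402  0.25468829] [-1.2  0.3 -0.6] (np.int64(280), np.int64(328), np.int64(157), np.int64(172), np.int64(453))
[  232   120   185   127 21989]
4.475 [ 0.46772212 -0.04210849  0.25463621] [-1.7 -0.2 -0.2] (np.int64(280), np.int64(330), np.int64(157), np.int64(172), np.int64(470))
[  232   120   185   127 22034]
4.95 [ 0.47078908 -0.04180511  0.25468263] [ 0.6  0.2 -0.6] (np.int64(280), np.int64(332), np.int64(157), np.int64(172), np.int64(479))
[  232   120   185   127 22014]
[[238.0, 116.0], [273.0, 116.0], [320.0, 116.0], [370.0, 116.0], [453.0, 117.0]]
```

View pics/w3.png

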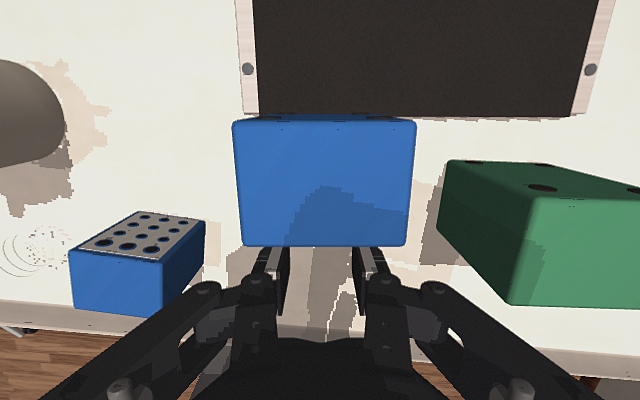

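The wrist view shows the plate front edge at row 117, square to the block's back edge at row 120 and level with its foot. The block is still upright in the tool's view, with its top rows spanning 120 to 246. Green is untouched. I'll push on gently to tip it.

```bash

M() { python3 - <<'E'
from wb import *
s,w=wrist();print(s["t"],s["ee_pos"],np.round(s["force"],1),side()[1])
im=w["pixels"].astype(int);m=((im[...,2]-im[...,0]>60))
m[:,:225]=0;n,l,st,_=cv2.connectedComponentsWithStats(m.astype(np.uint8));print(st[1+st[1:,4].argmax()])
E
}
python3 -m pendant '[[[0.4,0.002,0.0002,0,0],[0.4,0.004,0.0004,0,0],[0.4,0.004,0.0004,0,0]]]' >/dev/null; M;python3 -m pendant '[[[0.4,0.002,0.0002,0,0],[0.4,0.004,0.0004,0,0],[0.4,0.004,0.0004,0,0]]]'>/dev/null; M
python3 -m pendant '[[[0.4,0.002,0.0002,0,0],[0.4,0.004,0.0004,0,0],[0.4,0.006,0.0006,0,0]]]'>/dev/null; M
```

```text
5.475 [ 0.47476432 -0.04138518  0.25462138] [-1.8 -0.8 -0.1] (np.int64(280), np.int64(334), np.int64(157), np.int64(171), np.int64(476))
[  232   119   185   129 22690]
5.95 [ 0.47883992 -0.04099312  0.25467906] [-1.5  0.3  0.1] (np.int64(280), np.int64(337), np.int64(156), np.int64(171), np.int64(466))
[  231   117   186   132 23352]
6.425 [ 0.48486484 -0.0403863   0.25474214] [-2.2 -0.8  1.4] (np.int64(280), np.int64(339), np.int64(155), np.int64(171), np.int64(433))
[  232   113   184   135 24236]
```

It has been leaning since x≈0.472 and stays symmetric. I'll continue.

```bash

M() { python3 - <<'E'
from wb import *
s,w=wrist();print(s["t"],s["ee_pos"],np.round(s["force"],1))
im=w["pixels"].astype(int);m=((im[...,2]-im[...,0]>60))
m[:,:225]=0;n,l,st,_=cv2.connectedComponentsWithStats(m.astype(np.uint8));print(st[1+st[1:,4].argmax()])
save(w,"w4.png")
E
}
python3 -m pendant '[[[0.4,0.004,0.0004,0,0],[0.4,0.008,0.0009,0,0],[0.4,0.012,0.0013,0,0],[0.4,0.015,0.0016,0,0],[0.4,0.018,0.0019,0,0]]]' >/dev/null; M;python3 -m pendant '[[[0.4,0.003,0.0003,0,0],[0.4,0.006,0.0006,0,0],[0.4,0.009,0.001,0,0],[0.4,0.012,0.0013,0,0]]]'>/dev/null; M
```

```text
7.15 [ 0.5029269  -0.03846138  0.25468461] [-0.5 -0.8  0.3]
[  230   101   188   133 24222]
7.7 [ 0.51488573 -0.03719109  0.25464366] [-0.2  0.  -0.3]
[  228    87   192   161 20627]
```

View pics/w4.png

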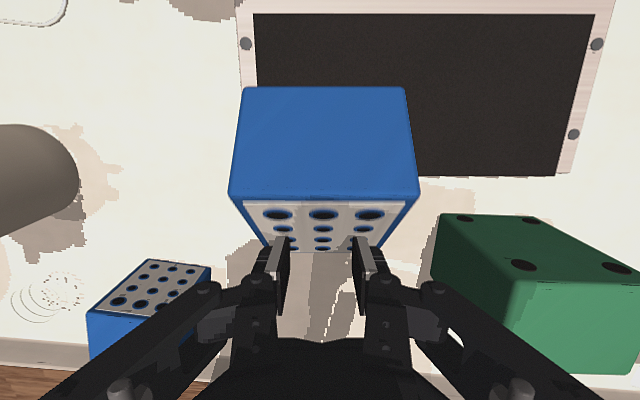

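The block leans squarely, with its drilled face now visible in rows 200 to 250. A few more millimetres should drop it.

```bash

M() { python3 - <<'E'
from wb import *
s,w=wrist();print(s["t"],s["ee_pos"],np.round(s["force"],1))
im=w["pixels"].astype(int);m=((im[...,2]-im[...,0]>60))
m[:,:225]=0;n,l,st,_=cv2.connectedComponentsWithStats(m.astype(np.uint8));print(st[1+st[1:,4].argmax()])
save(w,"w5.png")
E
}
python3 -m pendant '[[[0.4,0.002,0.0002,0,0],[0.4,0.004,0.0004,0,0],[0.4,0.004,0.0004,0,0]]]' >/dev/null; M;python3 -m pendant '[[[0.4,0.002,0.0002,0,0],[0.4,0.004,0.0004,0,0],[0.4,0.004,0.0004,0,0],[0.4,0.004,0.0004,0,0]]]'>/dev/null; M
```

```text
8.125 [ 0.51876308 -0.03680215  0.25467109] [-0.  -0.2  0.4]
[ 245   58  157  180 5338]
8.675 [ 0.5226602  -0.03638059  0.25464525] [-0.1 -0.9 -0.1]
[ 246   67  155  177 4837]
```

Probably fallen. I'll back off, rise, move aside, then look from above.

```bash

python3 -m pendant '[[[0.4,-0.02,-0.002,0.02,0],[0.4,-0.06,-0.006,0.05,0],[0.4,-0.10,-0.011,0.09,0],[0.4,-0.14,-0.015,0.13,0],[0.4,-0.14,-0.015,0.16,0]]]'
python3 -m pendant '[[[0.4,0,-0.06,0,0],[0.4,0,-0.12,0,0],[0.4,-0.02,-0.18,0,0],[0.4,-0.05,-0.23,0,0],[0.4,-0.07,-0.28,0,0]]]'
python3 - <<'E'
from wb import *
p=eyes.read_camera("top"); im=p["pixels"].astype(int);print(r.observe()["t"])
save({"pixels":cv2.resize(p["pixels"][105:250,200:400],(800,580),interpolation=cv2.INTER_CUBIC)},"t6.png")
sd=eyes.read_camera("side");save(sd,"s6.png")
N=np.array([.9941,.108]);T=np.array([-.108,.9941]);E=np.array([.547,-.0999])
def rect(m,z):
    n,l,st,_=cv2.connectedComponentsWithStats(m.astype(np.uint8)); i=1+st[1:,4].argmax()
    W=np.array([atz(p,q,z)[:2] for q in np.argwhere(l==i)[:,::-1]],np.float32)
    rc=cv2.minAreaRect(W);print(rc,((cv2.boxPoints(rc)-E)@np.c_[N,T]).round(4).tolist())
R,G,B=im[...,0],im[...,1],im[...,2]
x=np.zeros(R.shape,bool);x[180:235,328:390]=1;rect(x&(G>80)&(G-R>35),.1)
x[:]=0;x[145:205,270:318]=1;rect(x&(G>75),.067)
E
```

```text
t: 9.35
ee_pos: [0.3807, -0.0514, 0.4166]
tcp_rot: [0.0, 0.999, 0.054, 0.001]
force: [0.7, 0.7, 0.9]
finger_gap: 0.0344
grasp_force: 0.0
t: 9.98
ee_pos: [0.3112, -0.333, 0.4148]
tcp_rot: [0.0, 0.999, 0.054, 0.0]
force: [0.9, -0.7, -0.1]
finger_gap: 0.0338
grasp_force: 0.0
10.025
((0.49109429121017456, -0.1752128154039383), (0.05660013109445572, 0.07569966465234756), 4.465566635131836) [[-0.0908, -0.0301], [-0.0931, -0.1058], [-0.0366, -0.1075], [-0.0343, -0.0319]]
((0.5490250587463379, -0.04309524968266487), (0.12342844903469086, 0.0949544906616211), 1.7951713800430298) [[-0.0497, 0.1083], [-0.057, 0.0137], [0.066, 0.0042], [0.0733, 0.0988]]
```

View pics/t6.png

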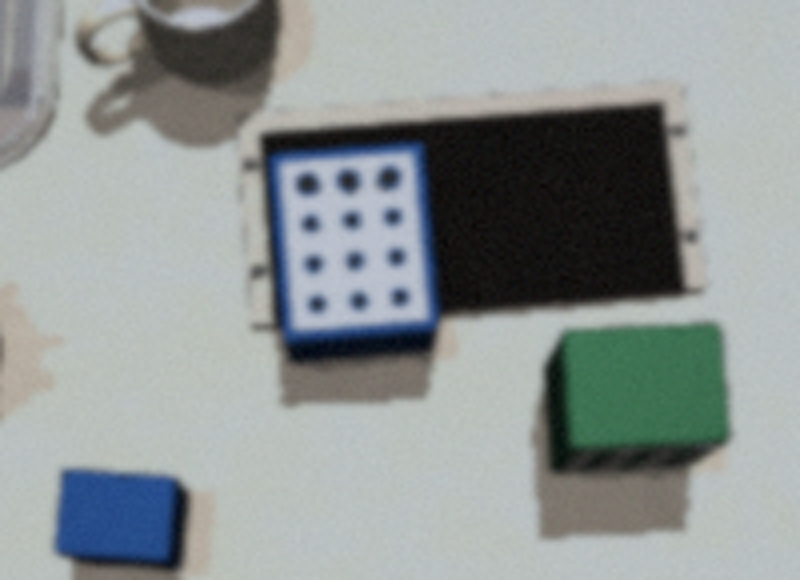

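```bash
python3 - <<'E'
from wb import *
p=eyes.read_camera("top");u=lambda a:[a[0]/4+200-.375,a[1]/4+105-.375]
N=np.array([.9941,.108]);T=np.array([-.108,.9941]);E=np.array([.547,-.0999])
for q in[(287,336),(437,323),(424,143),(268,152)]: print(((atz(p,u(q),.067)[:2]-E)@np.c_[N,T]).round(4))
E
```

```text
[-0.0178  0.1031]
[-0.0175  0.0272]
[0.0773 0.0252]
[0.0789 0.1053]
```

The block lies flat, holes up and square (under 0.5°). Its foot reads about 17 mm in front of the edge, though, so it slipped back a little in the fall. I'll check that from near with the wrist camera, and nudge it if confirmed.

```bash

python3 -m pendant '[[[0.4,0.02,0.057,0,0],[0.4,0.04,0.114,0,0],[0.4,0.06,0.171,0,0],[0.4,0.08,0.228,0,0],[0.4,0.0995,0.2847,0,0]]]' >/dev/null
python3 -m pendant '[[[0.4,0,0,-0.05,0],[0.4,0,0,-0.10,0],[0.4,0,0,-0.15,0],[0.4,0,0,-0.165,0],[0.4,0,0,-0.165,0]]]'
python3 - <<'E'
from wb import *
s,w=wrist();save(w,"w7.png");print(s["t"],s["ee_pos"])
N=np.array([.9941,.108,0]);T=np.array([-.108,.9941,0]);E=np.array([.547,-.0999,0])
for n in(-.02,-.01,0):print(n,proj(w,[E+n*N+t*T+[0,0,.067] for t in(.105,.027)]).round(0).tolist())
print("plate",proj(w,[E+t*T+[0,0,.007] for t in(.125,.11,.0,-.1,-.125)]).round(0).tolist())
E
```

```text
t: 11.38
ee_pos: [0.4119, -0.0459, 0.2491]
tcp_rot: [-0.0, 0.998, 0.055, -0.001]
force: [-0.2, -0.5, -0.2]
finger_gap: 0.034
grasp_force: 0.0
11.375 [ 0.41188988 -0.04587278  0.24907006]
-0.02 [[241.0, 33.0], [409.0, 34.0]]
-0.01 [[239.0, 9.0], [411.0, 9.0]]
0 [[237.0, -17.0], [414.0, -17.0]]
plate [[232.0, 21.0], [255.0, 21.0], [427.0, 21.0], [582.0, 21.0], [621.0, 22.0]]
```

View pics/w7.png

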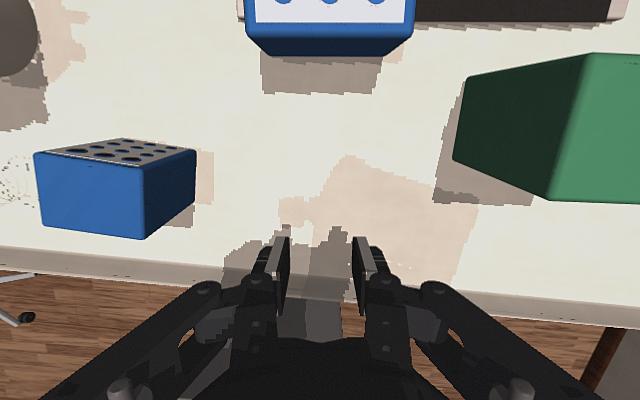

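The wrist view confirms it. The plate edge is at row about 22 as predicted, and the foot's upper edge at row about 35, so the foot overhangs about 18 to 20 mm. I'll push it low and slowly forward until the overhang is about 5 mm.

```bash

python3 -m pendant '[[[0.4,0.02,0.002,-0.025,0],[0.4,0.045,0.005,-0.046,0],[0.4,0.07,0.0076,-0.046,0],[0.4,0.085,0.0092,-0.046,0],[0.4,0.090,0.0098,-0.046,0]]]'
python3 -m pendant '[[[0.4,0.004,0.0004,0,0],[0.4,0.008,0.0009,0,0],[0.4,0.012,0.0013,0,0],[0.4,0.015,0.0016,0,0],[0.4,0.015,0.0016,0,0]]]'
python3 - <<'E'
from wb import *
s,w=wrist();print(s["t"],s["ee_pos"],s["force"],(s["ee_pos"]-np.array([.547,-.0999,0]))@np.array([.9941,.108,0]))
E
```

```text
t: 12.05
ee_pos: [0.5029, -0.0365, 0.2048]
tcp_rot: [0.0, 0.999, 0.055, 0.001]
force: [0.5, -1.0, 0.2]
finger_gap: 0.0347
grasp_force: 0.0
t: 12.68
ee_pos: [0.5174, -0.0353, 0.2037]
tcp_rot: [0.0, 0.999, 0.054, 0.0]
force: [-0.5, -0.1, 0.0]
finger_gap: 0.0343
grasp_force: 0.0
12.675 [ 0.51736001 -0.03531478  0.20369233] [-0.47233165 -0.1376069   0.00972774] -0.02248991238616753
```

```bash

python3 -m pendant '[[[0.4,0.002,0.0002,0,0],[0.4,0.004,0.0004,0,0]]]' | grep -E "force|ee_pos"
python3 -m pendant '[[[0.4,0.0015,0.0002,0,0],[0.4,0.003,0.0003,0,0]]]'| grep -E "force|ee_pos"
python3 - <<'E'
from wb import *
s,w=wrist();save(w,"w8.png");print(s["t"],s["ee_pos"],s["force"])
N=np.array([.9941,.108,0]);T=np.array([-.108,.9941,0]);E=np.array([.547,-.0999,0])
for z in(.007,.067):
  for n in(-.12,-.06,0,.08,.1,.12):print(z,n,proj(w,[E+n*N+t*T+[0,0,z] for t in(.105,.027)]).round(0).tolist())
E
```

```text
ee_pos: [0.5212, -0.0349, 0.2036]
force: [-2.8, 0.1, 0.6]
grasp_force: 1.0
ee_pos: [0.5243, -0.0346, 0.2036]
force: [-1.0, 0.5, -0.2]
grasp_force: 0.9
13.225 [ 0.52425086 -0.03457826  0.20360502] [-1.01686752  0.48795226 -0.24538853]
0.007 -0.12 [[269.0, 364.0], [375.0, 364.0]]
0.007 -0.06 [[264.0, 295.0], [380.0, 295.0]]
0.007 0 [[258.0, 211.0], [386.0, 211.0]]
0.007 0.08 [[248.0, 68.0], [397.0, 69.0]]
0.007 0.1 [[245.0, 26.0], [400.0, 26.0]]
0.007 0.12 [[242.0, -21.0], [403.0, -21.0]]
0.067 -0.12 [[249.0, 460.0], [395.0, 460.0]]
0.067 -0.06 [[240.0, 374.0], [405.0, 375.0]]
0.067 0 [[228.0, 262.0], [418.0, 263.0]]
0.067 0.08 [[204.0, 46.0], [443.0, 46.0]]
0.067 0.1 [[197.0, -26.0], [451.0, -26.0]]
0.067 0.12 [[188.0, -109.0], [461.0, -109.0]]
```

View pics/w8.png

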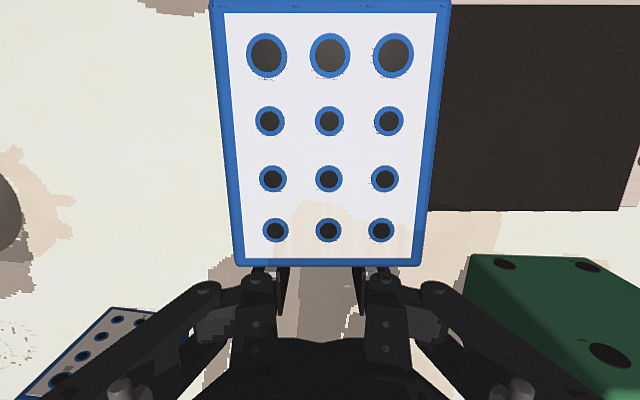

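The foot's upper edge is now at row 266, against 262 for the edge plane, so its overhang is about 3 to 5 mm. The far end is at about 95 mm and the block is level and square; green is untouched. I'll retreat and verify.

```bash

python3 -m pendant '[[[0.4,-0.015,-0.0016,0,0],[0.4,-0.05,-0.0054,0,0],[0.4,-0.09,-0.0098,0.01,0],[0.4,-0.11,-0.012,0.06,0],[0.4,-0.11,-0.012,0.12,0]]]' >/dev/null
python3 -m pendant '[[[0.4,0,0,0.06,0],[0.4,0,-0.05,0.09,0],[0.4,-0.02,-0.11,0.09,0],[0.4,-0.04,-0.17,0.09,0],[0.4,-0.06,-0.23,0.09,0]]]' >/dev/null
python3 -m pendant '[[[0.4,-0.02,-0.05,0,0],[0.4,-0.02,-0.05,0,0],[0.4,-0.02,-0.05,0,0]]]' 
python3 - <<'E'
from wb import *
p=eyes.read_camera("top"); im=p["pixels"].astype(int)
save({"pixels":cv2.resize(p["pixels"][105:250,200:400],(800,580),interpolation=cv2.INTER_CUBIC)},"t9.png")
E
```

```text
t: 14.9
ee_pos: [0.335, -0.3242, 0.4137]
tcp_rot: [-0.0, 0.999, 0.054, 0.0]
force: [0.3, 0.1, 0.8]
finger_gap: 0.034
grasp_force: 0.0
```

View pics/t9.png

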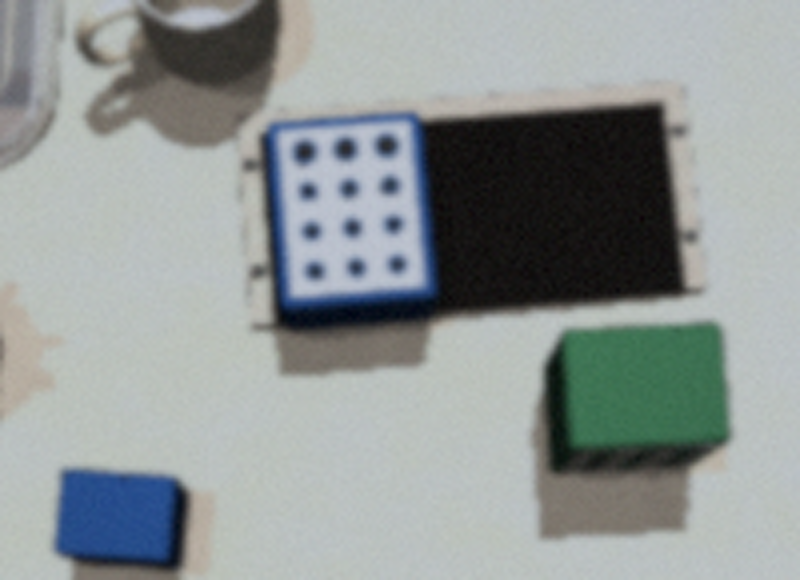

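The blue block lies flat and square, its foot (row about 318 in the crop) at the front edge. Green is unchanged and the arm is clear.

```bash
python3 -c "
from cell import r
print(r.hand_in())"
```

```text
the job is handed in; nothing more can be done
None
```

The job is handed in: the blue block lies flat and square on the plate, holes up, its foot within about 5 mm of the front edge. It had landed with its foot about 18 mm short, so I slid it up to the edge with one low push. The green block still stands where it was, and the arm finished clear.

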